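Stopper the canister and take the still-life picture

TASK

Finish this still life and photograph it: set the tapered aluminium stopper into the neck of the open canister that leans in the wooden cradle, all the way home with its collar on the rim, without dropping it, and let go; only then press the camera's shutter button fully down and let it come back up. Leave the vase, the loupe and the closed canister standing where they are, and do not touch the lamp.

Things in the scene. Friction and masses are not known exactly. Their poses are not given: they have to be found in the camera images.
- stopper: loose aluminium stopper, 61 mm tall, 40 to 85 g, standing on its narrow end on the shelf in one of four places of a row. From below: plug 26 mm long, diameter 28 mm at the foot widening to 36; collar 47 mm in diameter, 26 to 31 mm up; round grip knob 22 mm in diameter, 31 to 61 mm up. Origin: centre of the foot; z along its axis to the knob
- collar (a point): point on the stopper's axis at the underside of its collar, 26 mm above its foot; it lies at mouth when the stopper is home
- canister: open aluminium canister, fixed leaning in a fixed dark wood cradle; 66 mm in diameter, 130 mm long. Origin: centre of its bottom; z is its axis, out through the mouth, 27.5 degrees from vertical, leaning towards the robot give or take 0.4 rad. The neck's bore tapers from 39 mm diameter at the mouth to 31 at its floor, 32 mm deep: 1.5 to 2 mm play round the stopper
- mouth (a point): centre of the canister's open mouth, level with the rim, 130 mm along its axis, about 160 mm above the shelf; the rim is 47 mm in outer diameter
- lamp: fixed small photo lamp beside the cradle: foot 84 mm in diameter on the shelf, 12 mm post, head 62 mm in diameter from 290 to 326 mm up, which hangs 30 mm off the post along the lamp's own +y, towards the cradle. Origin: centre of the underside of its foot; z up
- camera: chrome film camera, screwed to a fixed foot: body 134 mm wide, 36 mm deep, top plate 93 mm up, central hump up to 106 mm, lens to 52 mm ahead of the origin. Origin: centre of the underside of the foot; z up, the lens looks along its own -x (at the cradle), its width is along y
- shutter_top (a point): centre of the top of the round shutter button, 20 mm in diameter, in a small housing on the camera's top plate, about 114 mm above the shelf, 44 mm from the camera's middle along its own +y (the right-hand end as one holds it, the end nearer the robot); the wider plain knob at the other end is not it
- shutter (a joint): travel of the shutter button in m: 0 up, 0.005 fully down; pressed straight down against a spring, about 5 N when fully down, comes up by itself
- closed_canister: bystander, loose: aluminium canister standing upright, closed by a flat cap, 66 mm in diameter, 120 mm tall. Origin: centre of its underside; z up
- loupe: bystander, loose: round plastic loupe standing upright, 52 mm in diameter at its foot, 46 mm tall. Origin: centre of its underside; z up
- vase: bystander, loose: small ceramic vase standing upright, 64 mm in diameter at its widest, 125 mm tall. Origin: centre of its underside; z up
Not all that is in view belongs to the job. Leave any yellow look-alike of the part that bears canister alone.

How it is judged:
On the way, in this order (a step that is already met when the one before it is completed fails the run):
1. the stopper is home in the neck, collar on the rim, and let go (distance between collar and mouth below 0.004 m and angle between the z axis of stopper and the z axis of canister, either way round below 0.1 rad and contact force between the fingers and stopper below 0.05 N), for 0.2 s.
2. the shutter button is pressed fully down (value of joint shutter above 0.004 m), for 0.05 s.
At the end, for the whole second after the job is handed in: stopper home in the leaning canister (collar centre within 4 mm of the mouth's centre, axes within 0.10 rad), released and at rest; shutter button back up (under 1 mm); vase, loupe and closed canister upright (within 0.1 rad) and within 15 mm of where they stood (all of step 1 and linear speed of stopper below 0.02 m/s and value of joint shutter below 0.001 m and distance of each of vase, loupe, closed_canister from where it was at the start of the episode below 0.015 m and angle between each of vase, loupe, closed_canister's own z axis and vertical below 0.1 rad); the robot touches nothing.
It fails at once if the shutter is pressed before the stopper is home (value of joint shutter above 0.003 m and not (distance between collar and mouth below 0.004 m and angle between the z axis of stopper and the z axis of canister, either way round below 0.1 rad)).
It fails at once if the stopper is dropped or thrown (faster than 0.4 m/s with no finger on it) (contact force between the fingers and stopper below 0.05 N and linear speed of stopper above 0.4 m/s).
It fails at once if the lamp is touched with more than 2 N (contact force between lamp and anything else above 2 N).
It fails at once if the vase, loupe or closed canister is shifted more than 15 mm or tipped more than 0.1 rad (not (distance of each of vase, loupe, closed_canister from where it was at the start of the episode below 0.015 m and angle between each of vase, loupe, closed_canister's own z axis and vertical below 0.1 rad)).
It also fails if it takes over 45 s, if anything falls off the work surface, if the arm or the gripper's body presses on something with over 40 N, if the wrist force passes 120 N, or if a joint passes its speed limit or range.

ROBOT

A 7-joint arm with a two-finger parallel gripper is mounted at the origin on the work surface. World frame = base frame: x ahead of the robot, y to its left, z up, the work surface at z = 0. Lengths are in m, angles in rad, forces in N, time in s.
With the tool pointing down it reaches from about 0.4 to 0.85 m from the base axis. Payload 4.5 kg.
Tool frame: the origin (TCP) lies at the very end of the fingers, on their centre line; the grasp point (between the pads) lies 19 mm behind it; z points along the fingers, x is the direction in which the jaws open and shut, and the axes are right-handed (so a half turn about z gives the same grasp; the last joint's range is limited). The gripper opens to 88 mm and grips with 3 to 60 N. Pads are 18 mm wide; open, the fingers measure 123 mm over their backs; the gripper's body (75 mm by 187 mm) begins 45 mm behind the grasp point.
Start: joints at [1.26, 0.689, -0.195, 1.565, 0.157, 0.902, -0.215], TCP at [0.211, -0.588, 0.239] pointing down, gripper open.
Joint ranges: [-3.01, 3.01], [-0.46, 2.08], [-1.47, 1.51], [0.13, 2.56], [-1, 4.14], [0.04, 2.09], [-2.66, 2.66]. Speed limits (rad/s): [2.57, 2.57, 3.14, 3.14, 3.14, 3.14, 3.14].

INTERFACE

Orientations are given as a unit quaternion [x, y, z, w].
In Python, from plant import * gives the robot as it stands.
- The arm moves only by the tool apply_moves, never from a script. Its argument "series" is a list of rows, each an object of numbers: "x", "y", "z": the shift along the tool's x, y, z in units of 80 cm (1.0 is 80 cm); "wx", "wy", "wz": the turn, a rotation vector about the tool's x, y, z in units of pi rad (1.0 is pi rad); "fingers": the opening, from -1 (shut) to 1 (fully open), so that 0 is half open. In form: [{"x": .., "y": .., "z": .., "wx": .., "wy": .., "wz": .., "fingers": ..}, ...]. A call has 1 to 8 rows; each row shifts and turns the pose as measured when the row begins, along the tool's axes as they then stand; what a row does not reach is not made up. A row lasts 1/8 s, in which the tool goes at most 62.5 mm and 10.7 degrees, less where a joint would pass 70% of its speed; a pose out of reach is approached as far as the arm can. A call with a number of a shift or a turn outside -1 to 1 is refused whole. A call with a gripper value outside its range is refused whole. The fingers move at their own pace and stop on an object; "force" is the grip in N (left out, the last holds). Time passes only in rows, so rows that do not move let the fingers close. It gives the time, the measured TCP pose, the force and the opening at its end, in the units of the state.
- get_state(): the state, without advancing time (a new reading comes with each control period).
- snapshot(name): name is "scene" or "side" or "wrist"; returns (picture, depth): 420x560x3 uint8, red, green, blue; 420x560 float32, m along the optical axis (not along the pixel's ray), 0 where there is no reading.
- camera_model(name): a dict with "camera_matrix" (3x3 intrinsics, pixels), "world_from_camera" (4x4, takes a point from camera to world coordinates). Camera axes: x right, y up, looking along -z (the intrinsics and any distortion apply to the point x, -y, -z); pixel columns grow to the right and rows downward; lengths in m; the calibration is good to about 2 mm. A picture is of the moment at which its call begins: read the wrist's pose just before it. camera_model takes no time and is no camera call; for the wrist camera it gives the pose at the moment of the call.
- finish_job(): hands the job in, once; it reports no verdict.
The state is a dict: "clock": time; "q": joint angles; "qd": joint speeds; "joint_torque": joint torques, N m; "tool_pos": TCP position; "eef_rot": TCP orientation; "contact_force": force on the tool from outside, world axes, zero at the start; "moment": the same for the moment, N m; "opening": opening from 0.0 (shut) to 1.0 (fully open).
Only numpy, scipy, OpenCV 4.12 (cv2) and the standard library are available. Lean on these libraries where they do the work, as an engineer would, in place of code of your own. Each camera call takes 0.05 s, during which the arm holds its last target. There are 200 camera calls.

## Working session

There is one attempt and no reset: what is moved stays moved. The work goes in short steps, Python scripts to look and compute and a tool call to move; the robot and the scene stay as the last step left them, time stands still between calls to the robot, and variables do not carry over. Pictures are saved under pics/ and viewed, about 8 in all and at most 12, crops included, and the job is handed in when it is done.

Besides the shell and the picture viewer there is one more tool, called as name(argument=value, ...), one argument or row to a line, values as JSON. apply_moves: Moves the arm, as the interface text tells. Its arguments: {"type":"object","properties":{"series":{"type":"array","items":{"type":"object","properties":{"x":{"type":"number"},"y":{"type":"number"},"z":{"type":"number"},"wx":{"type":"number"},"wy":{"type":"number"},"wz":{"type":"number"},"fingers":{"type":"number"}}}},"force":{"type":"number"}},"required":["series"]}

```bash
ls; mkdir -p pics; python3 - <<'E'
from plant import *
import cv2,numpy as np
print(get_state())
for n in ["scene","side","wrist"]:
    m=camera_model(n);p,d=snapshot(n)
    print(n,m["camera_matrix"],np.round(m["world_from_camera"],4).tolist(),[k for k in m], (d>0).mean())
    cv2.imwrite(f"pics/{n}0.png",p[:,:,::-1]);np.savez(f"{n}0.npz",p=p,d=d,K=m["camera_matrix"],T=m["world_from_camera"])
E
```

```text
pics
{'clock': 0.0, 'q': array([ 1.25980626,  0.69000492, -0.19452155,  1.56634619,  0.15731483,
        0.90248126, -0.21508774]), 'qd': array([ 3.04292032e-05, -2.75240507e-04, -1.81863241e-04, -5.24568199e-04,
        1.28430514e-03,  6.88268680e-04,  2.73370107e-05]), 'joint_torque': array([ 1.48960758e-04, -5.27554214e+01, -1.26659296e+00, -1.53430545e+01,
       -5.25171706e-02,  6.45063061e-03,  1.77581001e-04]), 'tool_pos': array([ 0.21099041, -0.58763821,  0.23789658]), 'eef_rot': array([ 8.17955789e-01, -5.75280345e-01, -7.92024394e-04, -4.73783436e-04]), 'contact_force': array([ 0.93465957,  0.22490146, -0.38886089]), 'moment': array([ 0.00610652, -0.04010126, -0.00859167]), 'opening': 0.9984269569007809}
scene [[387.56690769   0.         278.67694912]
 [  0.         387.56690769 207.74801978]
 [  0.           0.           1.        ]] [[0.2042, -0.714, 0.6697, 1.1829], [0.9789, 0.1476, -0.1412, -0.0679], [0.002, 0.6844, 0.7291, 0.7273], [0.0, 0.0, 0.0, 1.0]] ['camera_matrix', 'world_from_camera'] 0.9959396258503401
side [[482.22698121   0.         281.80050889]
 [  0.         482.22698121 205.95007054]
 [  0.           0.           1.        ]] [[-0.7724, 0.3281, -0.5438, 0.0366], [-0.6349, -0.4221, 0.6471, 0.7474], [-0.0172, 0.8451, 0.5344, 0.7071], [0.0, 0.0, 0.0, 1.0]] ['camera_matrix', 'world_from_camera'] 0.9960671768707483
wrist [[363.93869137   0.         278.36263506]
 [  0.         363.93869137 211.39267729]
 [  0.           0.           1.        ]] [[0.3368, 0.9004, 0.2753, 0.2814], [-0.9416, 0.3226, 0.0968, -0.5625], [-0.0016, -0.2918, 0.9565, 0.3837], [0.0, 0.0, 0.0, 1.0]] ['camera_matrix', 'world_from_camera'] 0.9960714285714286
```

View pics/scene0.png

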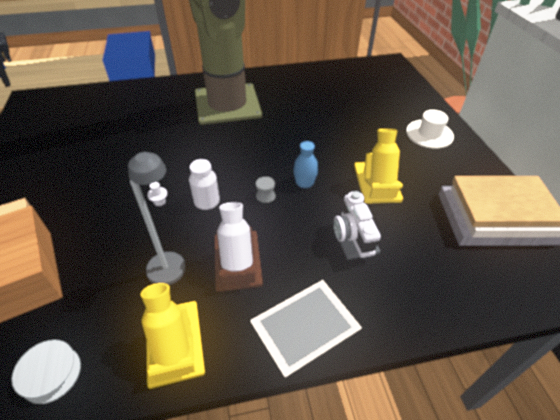

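View pics/side0.png

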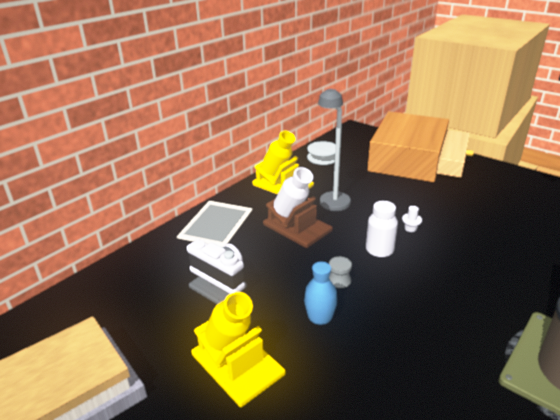

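Scene picture: the stopper-like piece is at (157,194), the closed white canister at (204,185), the open canister in its dark cradle at (235,240) and the camera at (357,225). The lamp foot is at (165,268), and the yellow look-alikes are at (165,330) and (383,165). In the side picture the stopper is at (412,219), the open canister's mouth at (301,177) and the camera at (215,257). The only aluminium piece with a collar and knob is at scene (157,194); I'll confirm it in a crop.

```bash
cat > h.py <<'E'
import numpy as np,cv2
def load(n): z=np.load(n); return z["p"],z["d"],z["K"],z["T"]
def cloud(d,K,T):
    v,u=np.mgrid[:d.shape[0],:d.shape[1]]
    P=np.stack([(u-K[0,2])/K[0,0]*d,-(v-K[1,2])/K[1,1]*d,-d],-1)
    return P@T[:3,:3].T+T[:3,3]
def proj(X,K,T):
    c=(np.asarray(X)-T[:3,3])@T[:3,:3]; return np.stack([K[0,0]*c[...,0]/-c[...,2]+K[0,2],-K[1,1]*c[...,1]/-c[...,2]+K[1,2]],-1)
def ray(u,v,K,T):
    r=np.array([(u-K[0,2])/K[0,0],-(v-K[1,2])/K[1,1],-1]); return T[:3,3],T[:3,:3]@r
def at_z(u,v,z,K,T):
    o,r=ray(u,v,K,T); return o+r*(z-o[2])/r[2]
def tri(a,b):
    (o1,r1),(o2,r2)=a,b
    s=np.linalg.lstsq(np.stack([r1,-r2],1),o2-o1,rcond=None)[0]
    p,q=o1+s[0]*r1,o2+s[1]*r2; return (p+q)/2,np.linalg.norm(p-q)
E
python3 - <<'E'
from h import *
def crop(n,x0,y0,w,h,s):
    p=load(n+"0.npz")[0][y0:y0+h,x0:x0+w,::-1]
    return cv2.resize(p,None,fx=s,fy=s,interpolation=cv2.INTER_CUBIC)
a=np.hstack([crop("scene",130,140,140,150,2.8),crop("side",250,150,140,150,2.8)])
b=np.hstack([crop("scene",320,180,70,65,5.6)[:180],crop("side",180,230,70,65,5.6)[:180]])
o=np.vstack([a,b])[:600];print(o.shape);cv2.imwrite("pics/c1.png",o)
for n in ["scene","side"]:
    p,d,K,T=load(n+"0.npz");C=cloud(d,K,T)
    pts=dict(scene=[(157,185),(157,200),(204,170),(265,182),(232,210),(232,205),(350,205),(146,168),(306,148)],side=[(412,212),(412,222),(385,208),(340,265),(303,178),(321,270),(236,260),(330,98)])[n]
    for u,v in pts: print(n,u,v,C[v,u].round(3))
E
```

```text
(600, 784, 3)
scene 157 185 [ 0.433 -0.22   0.061]
scene 157 200 [ 0.455 -0.227  0.03 ]
scene 204 170 [ 0.471 -0.098  0.121]
scene 265 182 [0.463 0.048 0.048]
scene 232 210 [ 0.661 -0.051  0.173]
scene 232 205 [ 0.624 -0.048  0.148]
scene 350 205 [0.625 0.214 0.094]
scene 146 168 [ 0.678 -0.179  0.318]
scene 306 148 [0.446 0.157 0.127]
side 412 212 [ 0.429 -0.216  0.056]
side 412 222 [ 0.422 -0.208  0.033]
side 385 208 [ 0.444 -0.096  0.122]
side 340 265 [0.459 0.055 0.048]
side 303 178 [ 0.651 -0.066  0.142]
side 321 270 [0.428 0.172 0.127]
side 236 260 [0.596 0.227 0.102]
side 330 98 [ 0.647 -0.163  0.315]
```

View pics/c1.png

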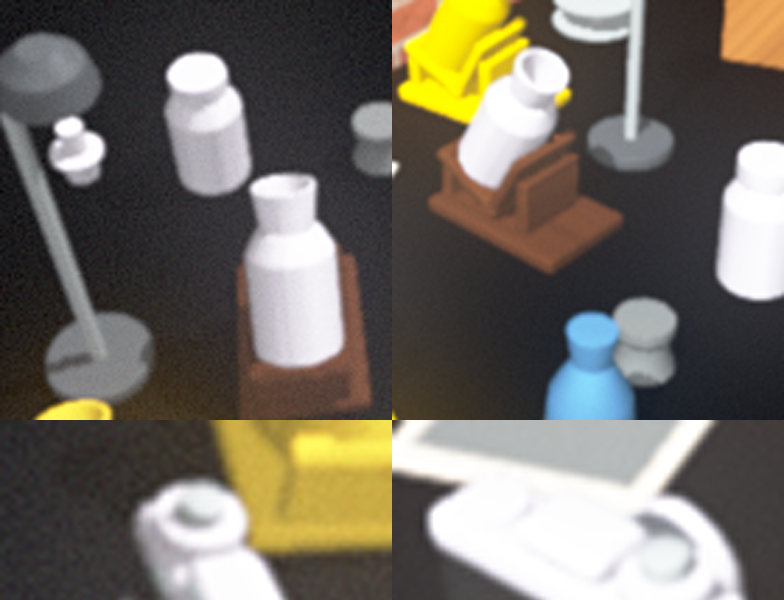

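The crop confirms the stopper (plug, collar and knob) at scene (157,194). The open canister sits in the dark wooden cradle with its mouth at about scene (231,205), and the shutter button is at scene (356,195) and side (229,254). Next I'll measure.

```bash
cat > fit.py <<'E'
from h import *
from scipy.optimize import least_squares
boxes=dict(scene=(205,195,265,285),side=(262,160,325,225))
def canpts(n,f,box):
    p,d,K,T=load(f);C=cloud(d,K,T);x0,y0,x1,y1=box
    hsv=cv2.cvtColor(p,cv2.COLOR_RGB2HSV)
    m=np.zeros(d.shape,bool);m[y0:y1,x0:x1]=True
    m&=(hsv[...,1]<60)&(hsv[...,2]>110)&(d>0)&(C[...,2]>0.03)&(C[...,2]<0.2)
    m=cv2.erode(m.astype(np.uint8),np.ones((3,3)))>0
    return C[m]
def ax(t,a): return np.array([-np.sin(t)*np.cos(a),-np.sin(t)*np.sin(a),np.cos(t)])
def fit(P,free=False):
    def dist(v):
        n=ax(np.deg2rad(27.5),v[3]); q=P-v[:3]; s=q@n; return s,np.linalg.norm(q-s[:,None]*n,axis=1),n
    v=np.array([0.63,-0.06,0.155,0.])  # mouth guess
    for it in range(6):
        s,r,n=dist(v); k=(s<-50e-3)&(s>-125e-3)&(abs(r-.033)<(.02,.012,.008,.006,.006,.006)[it])
        Q=P[k]
        f=lambda w:(lambda n,q:np.linalg.norm(q-(q@n)[:,None]*n,axis=1)-.033)(ax(np.deg2rad(27.5),w[2]),Q-np.array([w[0],w[1],v[2]]))
        w=least_squares(f,[v[0],v[1],v[3]],loss='soft_l1',f_scale=.002).x; v=np.array([w[0],w[1],v[2],w[2]])
        s,r,n=dist(v); top=np.percentile(s[(r<.026)&(abs(s)<.03)],96); v[:3]+=top*n
    s,r,n=dist(v); print(len(Q),"mouth",v[:3].round(4),"az",v[3].round(3),"rms",np.sqrt((f(w)**2).mean()).round(4),"n",n.round(3)); return v
E
python3 - <<'E'
from fit import *
A=[]
for n in boxes:
    P=canpts(n,n+"0.npz",boxes[n]);A.append(P)
    print(n,len(P))
    fit(P)
fit(np.vstack(A))
# stopper
for n,b in dict(scene=(142,175,174,212),side=(398,200,428,238)).items():
    p,d,K,T=load(n+"0.npz");C=cloud(d,K,T);x0,y0,x1,y1=b
    Q=C[y0:y1,x0:x1].reshape(-1,3);Q=Q[(Q[:,2]>.012)]
    k=Q[(Q[:,2]>.056)];c=Q[(Q[:,2]>.024)&(Q[:,2]<.034)]
    print(n,len(k),np.median(k,0),k.min(0),k.max(0)," collar",c.min(0),c.max(0))
    hsv=cv2.cvtColor(p,cv2.COLOR_RGB2HSV)
S,D=[load(n+"0.npz") for n in("scene","side")]
print("shutter",tri(ray(355.7,195,*S[2:]),ray(228.8,254,*D[2:])),at_z(355.7,195,.114,*S[2:]),at_z(228.8,254,.114,*D[2:]))
for n,b in dict(scene=(120,145,175,190),side=(315,85,347,112)).items():
    p,d,K,T=load(n+"0.npz");C=cloud(d,K,T);x0,y0,x1,y1=b
    Q=C[y0:y1,x0:x1].reshape(-1,3);Q=Q[(Q[:,2]>.285)&(Q[:,2]<.335)];print("lamp head",Q.min(0),Q.max(0))
E
```

```text
scene 1732
1022 mouth [ 0.6382 -0.0519  0.1621] az -0.081 rms 0.001 n [-0.46   0.037  0.887]
side 912
393 mouth [ 0.6398 -0.0509  0.1633] az -0.062 rms 0.0013 n [-0.461  0.029  0.887]
1413 mouth [ 0.6382 -0.0515  0.1624] az -0.074 rms 0.0013 n [-0.46   0.034  0.887]
scene 277 [ 0.68204228 -0.18639036  0.29563382] [ 0.42061625 -0.23727265  0.05617323] [ 1.18294371 -0.06785394  0.72731087]  collar [ 0.40826547 -0.24953075  0.02521529] [ 0.4553551  -0.20471779  0.03384011]
side 58 [ 0.42945058 -0.22019637  0.0622113 ] [ 0.03664333 -0.23709944  0.05615965] [0.44211995 0.74744072 0.70710626]  collar [ 0.40835849 -0.24881373  0.02466985] [ 0.45426341 -0.19676564  0.03396222]
shutter (array([0.61308308, 0.22963408, 0.11059016]), np.float64(0.00017412832094157996)) [0.61617258 0.22792551 0.114     ] [0.60982582 0.23267447 0.114     ]
lamp head [ 0.63916526 -0.21351349  0.29322937] [ 0.68957923 -0.15313021  0.32850955]
lamp head [ 0.62890001 -0.20136643  0.29315971] [ 0.68405889 -0.14845712  0.32948331]
```

```bash
cat >> h.py <<'E'
from scipy.spatial.transform import Rotation as R, Slerp
def rows(p1,R1,n,st=None):
    """n equal rows from measured pose to (p1,R1), in move units"""
    from plant import get_state
    st=get_state(); p0=st["tool_pos"];R0=R.from_quat(st["eef_rot"])
    sl=Slerp([0,1],R.concatenate([R0,R1])); t=np.linspace(0,1,n+1)
    print("from",p0.round(4),"to",np.round(p1,4))
    for a,b in zip(t[:-1],t[1:]):
        Ra,Rb=sl(a),sl(b); d=Ra.inv().apply((b-a)*(np.asarray(p1)-p0))/.8; w=(Ra.inv()*Rb).as_rotvec()/np.pi
        print(dict(zip(("x","y","z","wx","wy","wz"),[float(x) for x in np.r_[d,w].round(4)])))
def tool(az,tilt=0):
    """tool z at tilt from down, towards azimuth az; x in that plane"""
    z=np.array([np.sin(tilt)*np.cos(az),np.sin(tilt)*np.sin(az),-np.cos(tilt)])
    x=np.array([np.cos(tilt)*np.cos(az),np.cos(tilt)*np.sin(az),np.sin(tilt)])
    return R.from_matrix(np.stack([x,np.cross(z,x),z],1))
E
python3 - <<'E'
from h import *
rows([.431,-.226,.2],tool(-.074),8)
E
```

```text
from [ 0.2111 -0.5878  0.2381] to [ 0.431 -0.226  0.2  ]
{'x': -0.0416, 'y': -0.0515, 'z': 0.006, 'wx': -0.0, 'wy': 0.0, 'wz': -0.0458}
{'x': -0.0338, 'y': -0.0569, 'z': 0.006, 'wx': -0.0, 'wy': 0.0, 'wz': -0.0458}
{'x': -0.0253, 'y': -0.0611, 'z': 0.006, 'wx': -0.0, 'wy': 0.0, 'wz': -0.0458}
{'x': -0.0162, 'y': -0.0641, 'z': 0.006, 'wx': -0.0, 'wy': 0.0, 'wz': -0.0458}
{'x': -0.0069, 'y': -0.0658, 'z': 0.006, 'wx': -0.0, 'wy': 0.0, 'wz': -0.0458}
{'x': 0.0027, 'y': -0.0661, 'z': 0.006, 'wx': -0.0, 'wy': 0.0, 'wz': -0.0458}
{'x': 0.0121, 'y': -0.065, 'z': 0.006, 'wx': -0.0, 'wy': 0.0, 'wz': -0.0458}
{'x': 0.0213, 'y': -0.0626, 'z': 0.006, 'wx': -0.0, 'wy': 0.0, 'wz': -0.0458}
```

apply_moves(
  series=[
    {"x":-0.042,"y":-0.051,"z":0.006,"wz":-0.046},
    {"x":-0.034,"y":-0.057,"z":0.006,"wz":-0.046},
    {"x":-0.025,"y":-0.061,"z":0.006,"wz":-0.046},
    {"x":-0.016,"y":-0.064,"z":0.006,"wz":-0.046},
    {"x":-0.007,"y":-0.066,"z":0.006,"wz":-0.046},
    {"x":0.003,"y":-0.066,"z":0.006,"wz":-0.046},
    {"x":0.012,"y":-0.065,"z":0.006,"wz":-0.046},
    {"x":0.021,"y":-0.063,"z":0.006,"wz":-0.046},
  ],
)

```text
schema error: expected keys x, y, z, wx, wy, wz, fingers
```

apply_moves(
  series=[
    {"x":-0.042,"y":-0.051,"z":0.006,"wx":0,"wy":0,"wz":-0.046,"fingers":1},
    {"x":-0.034,"y":-0.057,"z":0.006,"wx":0,"wy":0,"wz":-0.046,"fingers":1},
    {"x":-0.025,"y":-0.061,"z":0.006,"wx":0,"wy":0,"wz":-0.046,"fingers":1},
    {"x":-0.016,"y":-0.064,"z":0.006,"wx":0,"wy":0,"wz":-0.046,"fingers":1},
    {"x":-0.007,"y":-0.066,"z":0.006,"wx":0,"wy":0,"wz":-0.046,"fingers":1},
    {"x":0.003,"y":-0.066,"z":0.006,"wx":0,"wy":0,"wz":-0.046,"fingers":1},
    {"x":0.012,"y":-0.065,"z":0.006,"wx":0,"wy":0,"wz":-0.046,"fingers":1},
    {"x":0.021,"y":-0.063,"z":0.006,"wx":0,"wy":0,"wz":-0.046,"fingers":1},
  ],
)

```text
clock: 1.15
tool_pos: [0.4286, -0.2171, 0.1968]
eef_rot: [1.0, -0.022, -0.0, 0.001]
contact_force: [1.1, -0.1, -0.1]
opening: 0.995
```

```bash
python3 - <<'E'
from plant import *
from h import *
m=camera_model("wrist");p,d=snapshot("wrist");K,T=m["camera_matrix"],m["world_from_camera"]
np.savez("w1.npz",p=p,d=d,K=K,T=T)
s=get_state();print(s["clock"],s["tool_pos"],R.from_quat(s["eef_rot"]).as_matrix().round(3).tolist(),s["q"].round(2))
C=cloud(d,K,T);M=(abs(C[...,0]-.431)<.06)&(abs(C[...,1]+.226)<.06)&(d>0)
for lo,hi in((.057,.066),(.027,.036)):
    k=M&(C[...,2]>lo)&(C[...,2]<hi);Q=C[k]
    (c,r)=cv2.minEnclosingCircle((Q[:,:2]*1000).astype(np.float32));print(len(Q),np.median(Q,0),c,r)
p=cv2.circle(p.copy(),tuple(int(x) for x in proj([.431,-.226,.061],K,T)),3,(255,0,0),1)
cv2.imwrite("pics/w1.png",p[:,:,::-1])
rows([.431,-.226,.2],tool(-.074),1)
E
```

```text
1.2 [ 0.43336011 -0.20862116  0.19701949] [[1.0, -0.027, 0.005], [-0.027, -1.0, 0.004], [0.004, -0.004, -1.0]] [ 0.65  0.6  -0.46  2.03  0.45  0.61 -0.14]
565 [ 0.43066943 -0.22596019  0.06064413] (430.7505187988281, -226.61795043945312) 11.131084442138672
1376 [ 0.43106487 -0.22023336  0.03075862] (430.6281433105469, -226.57786560058594) 23.41090965270996
from [ 0.4334 -0.2086  0.197 ] to [ 0.431 -0.226  0.2  ]
{'x': -0.0023, 'y': 0.0218, 'z': -0.0038, 'wx': -0.0014, 'wy': -0.0014, 'wz': 0.0148}
```

View pics/w1.png

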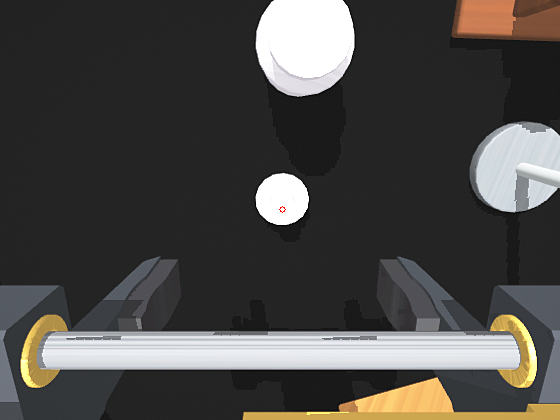

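The wrist picture shows the stopper's knob at (282,200). The depth circles for knob and collar agree on its axis at (0.4307, -0.2266), and the closed canister is clear at (305,45).

```bash
python3 - <<'E'
from h import *
rows([.4307,-.2266,.09],tool(-.074),4)
E
```

```text
from [ 0.4334 -0.2086  0.197 ] to [ 0.4307 -0.2266  0.09  ]
{'x': -0.0008, 'y': 0.0058, 'z': 0.0334, 'wx': -0.0003, 'wy': -0.0003, 'wz': 0.0037}
{'x': -0.0007, 'y': 0.0058, 'z': 0.0334, 'wx': -0.0003, 'wy': -0.0003, 'wz': 0.0037}
{'x': -0.0006, 'y': 0.0057, 'z': 0.0334, 'wx': -0.0003, 'wy': -0.0003, 'wz': 0.0037}
{'x': -0.0005, 'y': 0.0057, 'z': 0.0334, 'wx': -0.0003, 'wy': -0.0003, 'wz': 0.0037}
```

apply_moves(
  series=[
    {"x":-0.001,"y":0.006,"z":0.033,"wx":0,"wy":0,"wz":0.004,"fingers":0},
    {"x":-0.001,"y":0.006,"z":0.033,"wx":0,"wy":0,"wz":0.004,"fingers":0},
    {"x":-0.001,"y":0.006,"z":0.033,"wx":0,"wy":0,"wz":0.004,"fingers":0},
    {"x":0,"y":0.006,"z":0.033,"wx":0,"wy":0,"wz":0.004,"fingers":0},
    {"x":0,"y":0,"z":0,"wx":0,"wy":0,"wz":0,"fingers":0},
  ],
)

```text
clock: 1.82
tool_pos: [0.433, -0.2255, 0.0886]
eef_rot: [0.999, -0.037, 0.003, -0.002]
contact_force: [-0.8, 1.1, 0.8]
opening: 0.503
```

```bash
python3 - <<'E'
from h import *
rows([.4307,-.2266,.036],tool(-.074),3)
E
```

```text
from [ 0.433  -0.2255  0.0886] to [ 0.4307 -0.2266  0.036 ]
{'x': -0.001, 'y': 0.0006, 'z': 0.0219, 'wx': -0.0005, 'wy': -0.0007, 'wz': -0.0}
{'x': -0.001, 'y': 0.0006, 'z': 0.0219, 'wx': -0.0005, 'wy': -0.0007, 'wz': -0.0}
{'x': -0.001, 'y': 0.0005, 'z': 0.0219, 'wx': -0.0005, 'wy': -0.0007, 'wz': -0.0}
```

apply_moves(
  series=[
    {"x":-0.001,"y":0.001,"z":0.022,"wx":-0.0005,"wy":-0.0007,"wz":0,"fingers":0},
    {"x":-0.001,"y":0.001,"z":0.022,"wx":-0.0005,"wy":-0.0007,"wz":0,"fingers":0},
    {"x":-0.001,"y":0,"z":0.021,"wx":-0.0005,"wy":-0.0007,"wz":0,"fingers":0},
    {"x":0,"y":0,"z":0,"wx":0,"wy":0,"wz":0,"fingers":0},
    {"x":0,"y":0,"z":0,"wx":0,"wy":0,"wz":0,"fingers":0},
  ],
)

```text
clock: 2.45
tool_pos: [0.4339, -0.2277, 0.0399]
eef_rot: [0.999, -0.037, 0.003, 0.001]
contact_force: [-0.1, -0.5, 0.2]
opening: 0.5
```

```bash
python3 - <<'E'
from h import *
rows([.4307,-.2266,.036],tool(-.074),1)
E
```

```text
from [ 0.4339 -0.2277  0.0399] to [ 0.4307 -0.2266  0.036 ]
{'x': -0.0041, 'y': -0.0011, 'z': 0.0049, 'wx': 0.0003, 'wy': -0.0022, 'wz': -0.0003}
```

apply_moves(
  series=[
    {"x":-0.004,"y":-0.001,"z":0.005,"wx":0,"wy":-0.002,"wz":0,"fingers":0},
    {"x":0,"y":0,"z":0,"wx":0,"wy":0,"wz":0,"fingers":0},
  ],
)

```text
clock: 2.7
tool_pos: [0.4313, -0.227, 0.0371]
eef_rot: [0.999, -0.038, 0.001, 0.001]
contact_force: [0.2, -0.0, 0.3]
opening: 0.497
```

```bash
python3 - <<'E'
from h import *
rows([.4307,-.2266,.036],tool(-.074),1)
E
```

```text
from [ 0.4313 -0.227   0.0371] to [ 0.4307 -0.2266  0.036 ]
{'x': -0.0008, 'y': -0.0005, 'z': 0.0014, 'wx': 0.0004, 'wy': -0.0008, 'wz': -0.0005}
```

apply_moves(
  series=[
    {"x":-0.0005,"y":0,"z":0.001,"wx":0,"wy":-0.001,"wz":0,"fingers":-0.3},
    {"x":0,"y":0,"z":0,"wx":0,"wy":0,"wz":0,"fingers":-1},
    {"x":0,"y":0,"z":0,"wx":0,"wy":0,"wz":0,"fingers":-1},
    {"x":0,"y":0,"z":0,"wx":0,"wy":0,"wz":0,"fingers":-1},
    {"x":0,"y":0,"z":0,"wx":0,"wy":0,"wz":0,"fingers":-1},
  ],
  force=25,
)

```text
clock: 3.32
tool_pos: [0.431, -0.2271, 0.0366]
eef_rot: [0.999, -0.038, -0.0, 0.001]
contact_force: [0.5, -0.2, -0.4]
opening: 0.234
```

```bash
python3 - <<'E'
from h import *
rows([.431,-.2266,.2],tool(-.074),5)
E
```

```text
from [ 0.431  -0.2271  0.0366] to [ 0.431  -0.2266  0.2   ]
{'x': -0.0, 'y': -0.0001, 'z': -0.0409, 'wx': 0.0001, 'wy': 0.0, 'wz': -0.0001}
{'x': -0.0, 'y': -0.0001, 'z': -0.0409, 'wx': 0.0001, 'wy': 0.0, 'wz': -0.0001}
{'x': -0.0, 'y': -0.0001, 'z': -0.0409, 'wx': 0.0001, 'wy': 0.0, 'wz': -0.0001}
{'x': -0.0, 'y': -0.0001, 'z': -0.0409, 'wx': 0.0001, 'wy': 0.0, 'wz': -0.0001}
{'x': -0.0, 'y': -0.0001, 'z': -0.0409, 'wx': 0.0001, 'wy': 0.0, 'wz': -0.0001}
```

apply_moves(
  series=[
    {"x":0,"y":0,"z":-0.03,"wx":0,"wy":0,"wz":0,"fingers":-1},
    {"x":0,"y":0,"z":-0.04,"wx":0,"wy":0,"wz":0,"fingers":-1},
    {"x":0,"y":0,"z":-0.045,"wx":0,"wy":0,"wz":0,"fingers":-1},
    {"x":0,"y":0,"z":-0.045,"wx":0,"wy":0,"wz":0,"fingers":-1},
    {"x":0,"y":0,"z":-0.04,"wx":0,"wy":0,"wz":0,"fingers":-1},
    {"x":0,"y":0,"z":-0.02,"wx":0,"wy":0,"wz":0,"fingers":-1},
  ],
)

```text
clock: 4.08
tool_pos: [0.4292, -0.2263, 0.2161]
eef_rot: [0.999, -0.037, -0.003, 0.0]
contact_force: [0.7, -0.3, -0.8]
opening: 0.23
```

```bash
python3 - <<'E'
from h import *
rows([.54,-.049,.27],tool(-.074,np.deg2rad(27.5)),8)
E
```

```text
from [ 0.4292 -0.2263  0.2161] to [ 0.54  -0.049  0.27 ]
{'x': 0.0151, 'y': -0.0289, 'z': -0.0085, 'wx': 0.0, 'wy': 0.0194, 'wz': -0.0}
{'x': 0.0156, 'y': -0.0289, 'z': -0.0076, 'wx': 0.0, 'wy': 0.0194, 'wz': -0.0}
{'x': 0.0161, 'y': -0.0289, 'z': -0.0066, 'wx': 0.0, 'wy': 0.0194, 'wz': -0.0}
{'x': 0.0164, 'y': -0.0289, 'z': -0.0056, 'wx': 0.0, 'wy': 0.0194, 'wz': -0.0}
{'x': 0.0168, 'y': -0.0289, 'z': -0.0046, 'wx': 0.0, 'wy': 0.0194, 'wz': -0.0}
{'x': 0.017, 'y': -0.0289, 'z': -0.0036, 'wx': 0.0, 'wy': 0.0194, 'wz': -0.0}
{'x': 0.0172, 'y': -0.0289, 'z': -0.0025, 'wx': 0.0, 'wy': 0.0194, 'wz': -0.0}
{'x': 0.0173, 'y': -0.0289, 'z': -0.0015, 'wx': 0.0, 'wy': 0.0194, 'wz': -0.0}
```

apply_moves(
  series=[
    {"x":0.015,"y":-0.029,"z":-0.0085,"wx":0,"wy":0.0194,"wz":0,"fingers":-1},
    {"x":0.0155,"y":-0.029,"z":-0.0075,"wx":0,"wy":0.0194,"wz":0,"fingers":-1},
    {"x":0.016,"y":-0.029,"z":-0.0065,"wx":0,"wy":0.0194,"wz":0,"fingers":-1},
    {"x":0.0165,"y":-0.029,"z":-0.0055,"wx":0,"wy":0.0194,"wz":0,"fingers":-1},
    {"x":0.017,"y":-0.029,"z":-0.0045,"wx":0,"wy":0.0194,"wz":0,"fingers":-1},
    {"x":0.017,"y":-0.029,"z":-0.0035,"wx":0,"wy":0.0194,"wz":0,"fingers":-1},
    {"x":0.017,"y":-0.029,"z":-0.0025,"wx":0,"wy":0.0194,"wz":0,"fingers":-1},
    {"x":0.017,"y":-0.029,"z":-0.0015,"wx":0,"wy":0.0194,"wz":0,"fingers":-1},
  ],
)

```text
clock: 5.08
tool_pos: [0.5346, -0.0596, 0.2699]
eef_rot: [0.973, -0.04, 0.228, 0.012]
contact_force: [-0.1, -0.4, -1.1]
opening: 0.232
```

```bash
python3 - <<'E'
from plant import *
from fit import *
s=get_state();print(s["clock"],s["q"].round(2))
m=camera_model("wrist");p,d=snapshot("wrist");np.savez("w2.npz",p=p,d=d,K=m["camera_matrix"],T=m["world_from_camera"])
cv2.imwrite("pics/w2.png",p[:,:,::-1])
K,T=m["camera_matrix"],m["world_from_camera"];print(proj(np.array([[.638,-.0515,.1615]]),K,T))
rows([.6082,-.0493,.2195],tool(-.074,np.deg2rad(27.5)),4)
E
```

```text
5.075 [ 0.02  0.41 -0.03  2.23  0.9   0.07 -0.97]
[[333.29790515 175.54263264]]
from [ 0.5355 -0.0582  0.2704] to [ 0.6082 -0.0493  0.2195]
{'x': 0.013, 'y': -0.0047, 'z': 0.0242, 'wx': 0.0006, 'wy': 0.0013, 'wz': -0.0004}
{'x': 0.0129, 'y': -0.0046, 'z': 0.0243, 'wx': 0.0006, 'wy': 0.0013, 'wz': -0.0004}
{'x': 0.0128, 'y': -0.0046, 'z': 0.0243, 'wx': 0.0006, 'wy': 0.0013, 'wz': -0.0004}
{'x': 0.0127, 'y': -0.0045, 'z': 0.0244, 'wx': 0.0006, 'wy': 0.0013, 'wz': -0.0004}
```

View pics/w2.png

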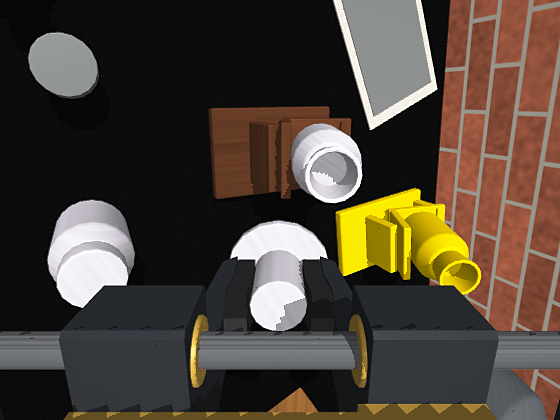

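```bash
python3 - <<'E'
from fit import *
p,d,K,T=load("w2.npz");C=cloud(d,K,T)
n0=np.array([-.46,.034,.887]);m0=np.array([.638,-.0515,.1615])
q=C-m0;s=q@n0;r=np.linalg.norm(q-s[...,None]*n0,axis=-1)
k=(r<.03)&(abs(s)<.006)&(d>0);print(k.sum(),np.percentile(s[k],[5,25,50,75,95]).round(4))
Q=C[k]
# plane fit
top=k&(s>np.percentile(s[k],50)-.0015)
Q=C[top];c=Q.mean(0);n=np.linalg.svd(Q-c)[2][2];n*=np.sign(n[2]);print("plane n",n.round(3),"s",((c-m0)@n0).round(4), "tilt",np.degrees(np.arccos(n[2])))
from scipy.spatial.transform import Rotation as R
e1=np.cross([0,1,0],n0);e1/=np.linalg.norm(e1);e2=np.cross(n0,e1)
xy=np.stack([(Q-m0)@e1,(Q-m0)@e2],1)*1000
(c2,rr)=cv2.minEnclosingCircle(xy.astype(np.float32));print(c2,rr, "centre",m0+e1*c2[0]/1e3+e2*c2[1]/1e3+n0*((c-m0)@n0))
q=C-m0;box=(r<.045)&(s<-.05)&(s>-.13)&(d>0)
try: fit(C[(r<.05)&(s<.006)&(s>-.13)&(d>0)&(p.min(-1)>120)])
except Exception as e: print(e)
# stopper in hand, tool frame (grip point estimates)
E
```

```text
934 [-0.0049 -0.0016 -0.0008 -0.0003  0.0005]
plane n [-0.459  0.031  0.888] s -0.0007 tilt 27.371082368706887
(0.0754815861582756, 0.18766731023788452) 23.232032775878906 centre [ 0.63837615 -0.05133512  0.16093865]
363 mouth [ 0.6379 -0.0525  0.1619] az -0.061 rms 0.0003 n [-0.461  0.028  0.887]
```

apply_moves(
  series=[
    {"x":0.013,"y":-0.0045,"z":0.0,"wx":0.0006,"wy":0.0013,"wz":0,"fingers":-1},
    {"x":0.013,"y":-0.0045,"z":0.01,"wx":0.0006,"wy":0.0013,"wz":0,"fingers":-1},
    {"x":0.013,"y":-0.0045,"z":0.015,"wx":0.0006,"wy":0.0013,"wz":0,"fingers":-1},
    {"x":0.0125,"y":-0.0045,"z":0.015,"wx":0.0006,"wy":0.0013,"wz":0,"fingers":-1},
    {"x":0,"y":0,"z":0,"wx":0,"wy":0,"wz":0,"fingers":-1},
    {"x":0,"y":0,"z":0,"wx":0,"wy":0,"wz":0,"fingers":-1},
  ],
)

```text
clock: 5.88
tool_pos: [0.5887, -0.0487, 0.257]
eef_rot: [0.971, -0.038, 0.235, 0.009]
contact_force: [0.0, 0.6, -0.1]
opening: 0.236
```

```bash
python3 - <<'E'
from plant import *
from fit import *
s=get_state();m=camera_model("wrist");p,d=snapshot("wrist");K,T=m["camera_matrix"],m["world_from_camera"]
C=cloud(d,K,T);R0=R.from_quat(s["eef_rot"]);L=R0.inv().apply((C-s["tool_pos"]).reshape(-1,3)).reshape(C.shape)*1000
k=(d>0)&(np.hypot(L[...,0],L[...,1])<30)&(L[...,2]>-40)&(L[...,2]<20)&(p.min(-1)>90)
Q=L[k];h=np.histogram(Q[:,2],np.arange(-40,20,2));print([(int(a),int(b)) for a,b in zip(h[1],h[0])])
col=Q[(Q[:,2]>2)&(Q[:,2]<9)]
print("collar x",col[:,0].min(),col[:,0].max(),"y min",col[:,1].min(),"z med",np.median(col[:,2]))
kn=Q[(Q[:,2]<-18)];print("knobtop",kn.min(0),kn.max(0))
A=np.c_[col[:,:2],np.ones(len(col))];b=np.linalg.lstsq(A,col[:,2],rcond=None)[0];print("collar plane slopes",b)
a=tool(-.067,np.deg2rad(27.5));n=-a.as_matrix()[:,2];print(n)
mo=np.array([.6384,-.0514,.161])
rows(mo+n*.062,a,2); 
E
```

```text
[(-40, 0), (-38, 0), (-36, 0), (-34, 0), (-32, 0), (-30, 0), (-28, 10), (-26, 1849), (-24, 510), (-22, 116), (-20, 124), (-18, 115), (-16, 102), (-14, 107), (-12, 100), (-10, 98), (-8, 87), (-6, 94), (-4, 84), (-2, 108), (0, 105), (2, 93), (4, 1988), (6, 523), (8, 83), (10, 4), (12, 0), (14, 0), (16, 0)]
collar x -22.75865726055611 21.364957059718673 y min -23.878788260373867 z med 5.457631980036322
knobtop [-11.93529458 -11.79391472 -26.26496845] [  9.77378081  11.04606349 -18.01789366]
collar plane slopes [-2.07416250e-03 -5.36338254e-02  4.70361818e+00]
[-0.46071261  0.03091402  0.88701083]
from [ 0.5887 -0.0487  0.2571] to [ 0.6098 -0.0495  0.216 ]
{'x': 0.0, 'y': -0.0005, 'z': 0.0289, 'wx': 0.0007, 'wy': 0.0008, 'wz': -0.0016}
{'x': -0.0001, 'y': -0.0004, 'z': 0.0289, 'wx': 0.0007, 'wy': 0.0008, 'wz': -0.0016}
```

apply_moves(
  series=[
    {"x":0.001,"y":0,"z":0.027,"wx":0.0007,"wy":0.0008,"wz":-0.0016,"fingers":-1},
    {"x":0.0005,"y":0,"z":0.027,"wx":0.0007,"wy":0.0008,"wz":-0.0016,"fingers":-1},
    {"x":0,"y":0,"z":0,"wx":0,"wy":0,"wz":0,"fingers":-1},
    {"x":0,"y":0,"z":0,"wx":0,"wy":0,"wz":0,"fingers":-1},
  ],
)

```text
clock: 6.42
tool_pos: [0.6002, -0.0509, 0.228]
eef_rot: [0.973, -0.034, 0.23, 0.01]
contact_force: [0.0, -0.8, -1.2]
opening: 0.23
```

```bash
cat > go.py <<'E'
from h import *
import sys
a=tool(-.067,np.deg2rad(27.5));n=-a.as_matrix()[:,2];mo=np.array([.6384,-.0514,.161])
rows(mo+n*float(sys.argv[1])+a.apply([.001,.0004,0]),a,int(sys.argv[2]))
from plant import get_state
s=get_state();L=a.inv().apply(s["tool_pos"]-mo)*1000;print("tool-frame offset from mouth mm",L.round(1),"F",a.inv().apply(s["contact_force"]).round(1),s["q"].round(2))
E
python3 go.py .045 2; python3 - <<'E'
from plant import *
import cv2
p,d=snapshot("side");q=snapshot("scene")[0]
import numpy as np
f=lambda p,x,y:cv2.resize(p[y:y+130,x:x+130,::-1],None,fx=3,fy=3,interpolation=2)
cv2.imwrite("pics/s3.png",np.hstack([f(p,230,100),f(q,170,140)]))
E
```

```text
from [ 0.6002 -0.0509  0.228 ] to [ 0.6185 -0.0505  0.2014]
{'x': 0.0027, 'y': -0.0011, 'z': 0.02, 'wx': 0.0008, 'wy': 0.0026, 'wz': -0.0001}
{'x': 0.0026, 'y': -0.0011, 'z': 0.02, 'wx': 0.0008, 'wy': 0.0026, 'wz': -0.0001}
tool-frame offset from mouth mm [ -2.9   2.1 -77. ] F [-0.5  0.7  1.1] [ 0.03  0.55 -0.06  2.11  1.36  0.08 -1.43]
```

View pics/s3.png

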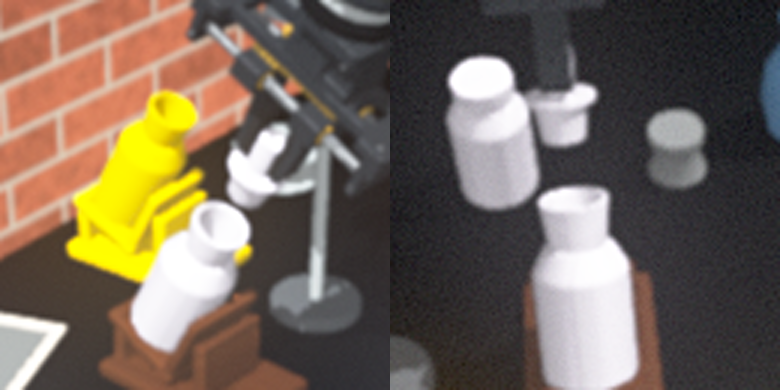

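Left crop (side) and right crop (scene): the stopper sits upright in the jaws in line with the mouth, just outside it and clear of the lamp.

apply_moves(
  series=[
    {"x":0.003,"y":-0.0012,"z":0.015,"wx":0.0008,"wy":0.0026,"wz":0,"fingers":-1},
    {"x":0.003,"y":-0.0012,"z":0.01,"wx":0.0008,"wy":0.0026,"wz":0,"fingers":-1},
    {"x":0,"y":0,"z":0,"wx":0,"wy":0,"wz":0,"fingers":-1},
    {"x":0,"y":0,"z":0,"wx":0,"wy":0,"wz":0,"fingers":-1},
  ],
)

```text
clock: 7.02
tool_pos: [0.6121, -0.0502, 0.2158]
eef_rot: [0.971, -0.034, 0.238, 0.008]
contact_force: [-0.6, 0.6, -0.4]
opening: 0.236
```

```bash
python3 go.py .03 2
```

```text
from [ 0.6121 -0.0502  0.2158] to [ 0.6254 -0.0509  0.1881]
{'x': -0.0006, 'y': -0.0001, 'z': 0.0193, 'wx': 0.0002, 'wy': -0.0, 'wz': -0.0003}
{'x': -0.0006, 'y': -0.0001, 'z': 0.0193, 'wx': 0.0002, 'wy': -0.0, 'wz': -0.0003}
tool-frame offset from mouth mm [  2.    0.6 -60.8] F [-0.7 -0.6  0.1] [ 0.11  0.59 -0.19  2.1   1.73  0.15 -1.79]
```

apply_moves(
  series=[
    {"x":-0.0006,"y":0,"z":0.013,"wx":0.0002,"wy":0,"wz":0,"fingers":-1},
    {"x":-0.0006,"y":0,"z":0.013,"wx":0,"wy":0,"wz":0,"fingers":-1},
    {"x":0,"y":0,"z":0,"wx":0,"wy":0,"wz":0,"fingers":-1},
    {"x":0,"y":0,"z":0,"wx":0,"wy":0,"wz":0,"fingers":-1},
  ],
)

```text
clock: 7.52
tool_pos: [0.6206, -0.0509, 0.1983]
eef_rot: [0.971, -0.034, 0.238, 0.009]
contact_force: [-0.0, 0.3, -0.4]
opening: 0.231
```

```bash
python3 go.py .022 2
```

```text
from [ 0.6206 -0.0509  0.1983] to [ 0.6291 -0.0512  0.181 ]
{'x': -0.0003, 'y': -0.0002, 'z': 0.0121, 'wx': 0.0003, 'wy': -0.0001, 'wz': -0.0003}
{'x': -0.0003, 'y': -0.0002, 'z': 0.0121, 'wx': 0.0003, 'wy': -0.0001, 'wz': -0.0003}
tool-frame offset from mouth mm [  1.4   0.7 -41.3] F [-0.2 -0.3  0.4] [ 0.16  0.64 -0.28  2.09  1.82  0.21 -1.87]
```

apply_moves(
  series=[
    {"x":-0.0003,"y":0,"z":0.01,"wx":0.0003,"wy":0,"wz":0,"fingers":-1},
    {"x":-0.0003,"y":0,"z":0.01,"wx":0,"wy":0,"wz":0,"fingers":-1},
    {"x":0,"y":0,"z":0,"wx":0,"wy":0,"wz":0,"fingers":-1},
    {"x":0,"y":0,"z":0,"wx":0,"wy":0,"wz":0,"fingers":-1},
  ],
)

```text
clock: 8.02
tool_pos: [0.628, -0.0513, 0.1835]
eef_rot: [0.971, -0.033, 0.238, 0.008]
contact_force: [0.7, -0.4, -0.3]
opening: 0.238
```

```bash
python3 go.py .013 2
```

```text
from [ 0.628  -0.0513  0.1835] to [ 0.6333 -0.0515  0.173 ]
{'x': -0.0001, 'y': -0.0001, 'z': 0.0073, 'wx': 0.0002, 'wy': -0.0002, 'wz': -0.0002}
{'x': -0.0001, 'y': -0.0001, 'z': 0.0073, 'wx': 0.0002, 'wy': -0.0002, 'wz': -0.0002}
tool-frame offset from mouth mm [  1.2   0.6 -24.7] F [0.5 0.4 0.6] [ 0.19  0.67 -0.33  2.08  1.88  0.25 -1.91]
```

No contact and centred. The last stretch goes slowly, watching the force.

apply_moves(
  series=[
    {"x":0,"y":0,"z":0.006,"wx":0.0002,"wy":0,"wz":0,"fingers":-1},
    {"x":0,"y":0,"z":0.006,"wx":0,"wy":0,"wz":0,"fingers":-1},
    {"x":0,"y":0,"z":0.003,"wx":0,"wy":0,"wz":0,"fingers":-1},
    {"x":0,"y":0,"z":0,"wx":0,"wy":0,"wz":0,"fingers":-1},
  ],
)

```text
clock: 8.52
tool_pos: [0.634, -0.0518, 0.1721]
eef_rot: [0.971, -0.033, 0.238, 0.008]
contact_force: [-0.3, -0.0, -0.6]
opening: 0.233
```

```bash
python3 go.py .0106 2
```

```text
from [ 0.634  -0.0518  0.1721] to [ 0.6344 -0.0515  0.1709]
{'x': -0.0001, 'y': -0.0002, 'z': 0.0008, 'wx': 0.0001, 'wy': -0.0002, 'wz': -0.0002}
{'x': -0.0001, 'y': -0.0002, 'z': 0.0008, 'wx': 0.0001, 'wy': -0.0002, 'wz': -0.0002}
tool-frame offset from mouth mm [  1.2   0.7 -11.9] F [-0.6  0.   0.4] [ 0.21  0.7  -0.35  2.07  1.92  0.28 -1.94]
```

apply_moves(
  series=[
    {"x":0,"y":0,"z":0.002,"wx":0,"wy":0,"wz":0,"fingers":-1},
    {"x":0,"y":0,"z":0.002,"wx":0,"wy":0,"wz":0,"fingers":-1},
  ],
)

```text
clock: 8.78
tool_pos: [0.6349, -0.0518, 0.1708]
eef_rot: [0.97, -0.033, 0.239, 0.008]
contact_force: [-16.8, -0.6, 23.2]
opening: 0.233
```

```bash
python3 go.py .0106 2|tail -1
```

```text
tool-frame offset from mouth mm [  1.4   0.6 -10.3] F [ -4.1   1.8 -28.3] [ 0.22  0.71 -0.36  2.07  1.92  0.28 -1.94]
```

apply_moves(
  series=[
    {"x":0,"y":0,"z":-0.001,"wx":0,"wy":0,"wz":0,"fingers":-1},
    {"x":0,"y":0,"z":0,"wx":0,"wy":0,"wz":0,"fingers":-1},
  ],
)

```text
clock: 9.02
tool_pos: [0.6345, -0.0518, 0.1722]
eef_rot: [0.97, -0.033, 0.239, 0.008]
contact_force: [-0.3, -1.1, -0.7]
opening: 0.231
```

```bash
python3 go.py .0106 2|tail -1
```

```text
tool-frame offset from mouth mm [  1.7   0.6 -11.7] F [-0.5  1.1  0.5] [ 0.21  0.7  -0.36  2.07  1.92  0.28 -1.94]
```

apply_moves(
  series=[
    {"x":0,"y":0,"z":0,"wx":0,"wy":0,"wz":0,"fingers":-0.4},
    {"x":0,"y":0,"z":0,"wx":0,"wy":0,"wz":0,"fingers":-0.2},
    {"x":0,"y":0,"z":0,"wx":0,"wy":0,"wz":0,"fingers":0},
    {"x":0,"y":0,"z":0,"wx":0,"wy":0,"wz":0,"fingers":0},
    {"x":0,"y":0,"z":-0.03,"wx":0,"wy":0,"wz":0,"fingers":0},
    {"x":0,"y":0,"z":-0.04,"wx":0,"wy":0,"wz":0,"fingers":0},
    {"x":0,"y":0,"z":-0.04,"wx":0,"wy":0,"wz":0,"fingers":0},
    {"x":0,"y":0,"z":0,"wx":0,"wy":0,"wz":0,"fingers":0},
  ],
)

```text
clock: 10.02
tool_pos: [0.5987, -0.0502, 0.2394]
eef_rot: [0.971, -0.034, 0.238, 0.01]
contact_force: [-1.5, -0.2, 0.5]
opening: 0.498
```

```bash
cat > chk.py <<'E'
from plant import *
from h import *
import sys
a=tool(-.067,np.deg2rad(27.5));A=a.as_matrix();mo=np.array([.6384,-.0514,.161])
I=[]
for c in ["wrist","side"]:
    m=camera_model(c);p,d=snapshot(c);K,T=m["camera_matrix"],m["world_from_camera"]
    L=(cloud(d,K,T)-mo)@A*1000; k=(d>0)&(np.hypot(L[...,0],L[...,1])<30)&(L[...,2]<-2)&(L[...,2]>-45)&(p.min(-1)>90)
    Q=L[k];t=Q[Q[:,2]<-31];co=Q[(Q[:,2]>-8)]
    if len(t): print(c,"knobtop lvl",np.percentile(t[:,2],[10,50]).round(1),"xy",(t.min(0)[:2]+t.max(0)[:2])/2,len(t),"collar lvl",np.percentile(co[:,2],[10,50]).round(1),"circle",cv2.minEnclosingCircle(co[:,:2].astype(np.float32)))
    u,v=proj(mo,K,T).astype(int);x,y=np.clip(u-65,0,430),np.clip(v-65,0,290)
    I.append(cv2.resize(p[y:y+130,x:x+130,::-1],None,fx=3,fy=3,interpolation=2))
cv2.imwrite(sys.argv[1],np.hstack(I))
s=get_state();print(s["clock"],s["tool_pos"],s["q"].round(2))
E
python3 chk.py pics/k4.png
```

```text
wrist knobtop lvl [-35.9 -35.1] xy [-1.14429189  0.12093119] 1072 collar lvl [-5.9 -5.1] circle ((-1.0962806940078735, 0.26469844579696655), 23.499719619750977)
side knobtop lvl [-38.  -36.1] xy [ 0.24583847 -2.03985503] 60 collar lvl [-7.4 -6. ] circle ((0.6617648601531982, -2.380319595336914), 23.771713256835938)
10.125 [ 0.59868583 -0.05021767  0.23802319] [ 0.09  0.53 -0.15  2.12  1.44  0.13 -1.5 ]
```

View pics/k4.png

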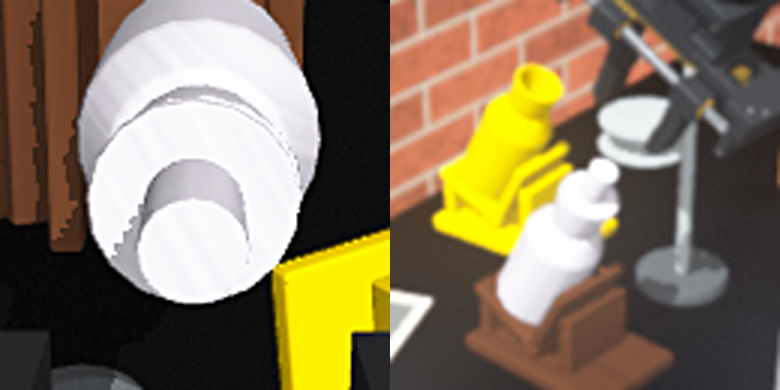

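The wrist crop shows the collar flat on the rim, and the side crop shows the stopper fully in. The levels above the mouth are 5.1 and 35.1 mm against an ideal of 5 and 35, and the axis is about 1.1 mm off. Next I'll go for the shutter.

```bash
python3 - <<'E'
from h import *
rows([.57,.19,.26],tool(-.05),8)
S=load("side0.npz");C=cloud(S[1],*S[2:]);hs=cv2.cvtColor(S[0],cv2.COLOR_RGB2HSV);m=(abs(hs[...,0]-29)<5)&(hs[...,1]>180)&(C[...,1]>.15)&(C[...,2]>.01);print("yellow",np.percentile(C[m],[2,98],axis=0).round(3))
E
```

```text
from [ 0.5987 -0.0502  0.238 ] to [0.57 0.19 0.26]
{'x': -0.0046, 'y': -0.0371, 'z': -0.0064, 'wx': 0.0003, 'wy': -0.0191, 'wz': -0.0007}
{'x': -0.0049, 'y': -0.0371, 'z': -0.0061, 'wx': 0.0003, 'wy': -0.0191, 'wz': -0.0007}
{'x': -0.0052, 'y': -0.0372, 'z': -0.0057, 'wx': 0.0003, 'wy': -0.0191, 'wz': -0.0007}
{'x': -0.0054, 'y': -0.0372, 'z': -0.0054, 'wx': 0.0003, 'wy': -0.0191, 'wz': -0.0007}
{'x': -0.0057, 'y': -0.0372, 'z': -0.005, 'wx': 0.0003, 'wy': -0.0191, 'wz': -0.0007}
{'x': -0.0059, 'y': -0.0372, 'z': -0.0046, 'wx': 0.0003, 'wy': -0.0191, 'wz': -0.0007}
{'x': -0.0061, 'y': -0.0372, 'z': -0.0042, 'wx': 0.0003, 'wy': -0.0191, 'wz': -0.0007}
{'x': -0.0062, 'y': -0.0372, 'z': -0.0038, 'wx': 0.0003, 'wy': -0.0191, 'wz': -0.0007}
yellow [[0.403 0.324 0.013]
 [0.548 0.412 0.167]]
```

apply_moves(
  series=[
    {"x":-0.01,"y":0,"z":-0.04,"wx":0,"wy":0,"wz":0,"fingers":0},
    {"x":-0.0046,"y":-0.037,"z":-0.006,"wx":0,"wy":-0.02,"wz":0,"fingers":-0.5},
    {"x":-0.005,"y":-0.037,"z":-0.006,"wx":0,"wy":-0.02,"wz":0,"fingers":-1},
    {"x":-0.005,"y":-0.037,"z":-0.003,"wx":0,"wy":-0.02,"wz":0,"fingers":-1},
    {"x":-0.005,"y":-0.037,"z":0,"wx":0,"wy":-0.02,"wz":0,"fingers":-1},
    {"x":-0.004,"y":-0.037,"z":0,"wx":0,"wy":-0.02,"wz":0,"fingers":-1},
    {"x":-0.004,"y":-0.037,"z":0,"wx":0,"wy":-0.02,"wz":0,"fingers":-1},
    {"x":-0.004,"y":-0.037,"z":0,"wx":0,"wy":-0.02,"wz":0,"fingers":-1},
  ],
)

```text
clock: 11.12
tool_pos: [0.5644, 0.1561, 0.2569]
eef_rot: [0.999, -0.042, 0.01, 0.008]
contact_force: [-0.2, -1.1, -0.4]
opening: 0.005
```

```bash
python3 - <<'E'
from h import *
rows([.57,.19,.26],tool(-.05),4)
E
```

```text
from [0.5644 0.1561 0.2569] to [0.57 0.19 0.26]
{'x': 0.0009, 'y': -0.0107, 'z': -0.0011, 'wx': 0.0013, 'wy': -0.0016, 'wz': -0.0026}
{'x': 0.001, 'y': -0.0107, 'z': -0.0011, 'wx': 0.0013, 'wy': -0.0016, 'wz': -0.0026}
{'x': 0.0011, 'y': -0.0107, 'z': -0.0011, 'wx': 0.0013, 'wy': -0.0016, 'wz': -0.0026}
{'x': 0.0011, 'y': -0.0107, 'z': -0.001, 'wx': 0.0013, 'wy': -0.0016, 'wz': -0.0026}
```

apply_moves(
  series=[
    {"x":0.002,"y":-0.02,"z":-0.002,"wx":0.0026,"wy":-0.003,"wz":-0.005,"fingers":-1},
    {"x":0.002,"y":-0.015,"z":-0.002,"wx":0.0026,"wy":-0.003,"wz":-0.005,"fingers":-1},
    {"x":0,"y":0,"z":0,"wx":0,"wy":0,"wz":0,"fingers":-1},
    {"x":0,"y":0,"z":0,"wx":0,"wy":0,"wz":0,"fingers":-1},
  ],
)

```text
clock: 11.62
tool_pos: [0.5713, 0.1828, 0.2571]
eef_rot: [1.0, -0.026, 0.001, 0.002]
contact_force: [-0.1, -0.4, -0.2]
opening: 0.006
```

```bash
python3 - <<'E'
from plant import *
from h import *
s=get_state();m=camera_model("wrist");p,d=snapshot("wrist");K,T=m["camera_matrix"],m["world_from_camera"]
np.savez("w5.npz",p=p,d=d,K=K,T=T);print(s["clock"],s["tool_pos"])
C=cloud(d,K,T);g=proj([.613,.2296,.113],K,T);print(g)
k=(d>0)&(abs(C[...,0]-.613)<.06)&(abs(C[...,1]-.23)<.06)
print(np.histogram(C[k][:,2],np.arange(.08,.122,.002)))
for lo in(.108,.1095,.111,.1125):
    Q=C[k&(C[...,2]>lo)&(C[...,2]<.12)]
    if len(Q)>5: print(lo,len(Q),Q.mean(0).round(4),cv2.minEnclosingCircle((Q[:,:2]*1000).astype(np.float32)))
x,y=[int(np.clip(a-b,0,c)) for a,b,c in zip(g,(100,75),(360,270))]
q=cv2.circle(p.copy(),tuple(int(t) for t in g),1,(255,0,0),-1)
cv2.imwrite("pics/w5.png",cv2.resize(q[y:y+150,x:x+200,::-1],None,fx=4,fy=4,interpolation=2));print(x,y)
E
```

```text
11.625 [0.57131189 0.1827987  0.25713788]
[328.92882928 134.99078889]
(array([ 362,  388,  282,  193,  186,  411,  421,   25,   20,   44,   84,
        481, 1930,  477,    6,   47,  307,  140,    1,    0]), array([0.08 , 0.082, 0.084, 0.086, 0.088, 0.09 , 0.092, 0.094, 0.096,
       0.098, 0.1  , 0.102, 0.104, 0.106, 0.108, 0.11 , 0.112, 0.114,
       0.116, 0.118, 0.12 ]))
0.108 501 [0.6115 0.2304 0.1133] ((635.9041748046875, 226.8443603515625), 33.91560745239258)
0.1095 495 [0.6114 0.2304 0.1133] ((611.83203125, 230.0680694580078), 9.83549690246582)
0.111 484 [0.6115 0.2303 0.1134] ((611.8828125, 230.1222381591797), 9.818962097167969)
0.1125 400 [0.6118 0.2301 0.1137] ((611.8922119140625, 230.08160400390625), 9.499452590942383)
228 59
```

View pics/w5.png

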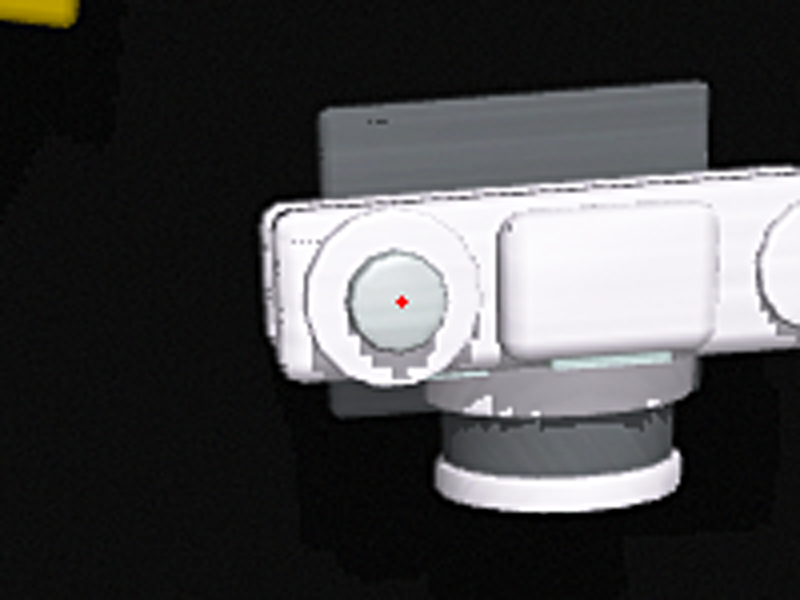

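The crop shows the round button at (400,300), with the triangulated red mark on it. Its depth circle has r = 9.8 mm, centred at (0.6119, 0.2301) with the top at 0.1137. The wider plain knob is at the far right edge.

```bash
python3 - <<'E'
from h import *
rows([.6125,.2301,.135],tool(-.05),4)
E
```

```text
from [0.5714 0.1828 0.2572] to [0.6125 0.2301 0.135 ]
{'x': 0.012, 'y': -0.0155, 'z': 0.0382, 'wx': 0.0003, 'wy': -0.0002, 'wz': -0.0002}
{'x': 0.012, 'y': -0.0155, 'z': 0.0382, 'wx': 0.0003, 'wy': -0.0002, 'wz': -0.0002}
{'x': 0.012, 'y': -0.0155, 'z': 0.0382, 'wx': 0.0003, 'wy': -0.0002, 'wz': -0.0002}
{'x': 0.0121, 'y': -0.0154, 'z': 0.0382, 'wx': 0.0003, 'wy': -0.0002, 'wz': -0.0002}
```

apply_moves(
  series=[
    {"x":0.013,"y":-0.018,"z":0.034,"wx":0,"wy":0,"wz":0,"fingers":-1},
    {"x":0.013,"y":-0.018,"z":0.034,"wx":0,"wy":0,"wz":0,"fingers":-1},
    {"x":0.012,"y":-0.015,"z":0.034,"wx":0,"wy":0,"wz":0,"fingers":-1},
    {"x":0.012,"y":-0.012,"z":0.034,"wx":0,"wy":0,"wz":0,"fingers":-1},
    {"x":0,"y":0,"z":0,"wx":0,"wy":0,"wz":0,"fingers":-1},
    {"x":0,"y":0,"z":0,"wx":0,"wy":0,"wz":0,"fingers":-1},
  ],
)

```text
clock: 12.42
tool_pos: [0.6171, 0.2256, 0.1484]
eef_rot: [1.0, -0.029, 0.004, 0.004]
contact_force: [-0.4, -0.2, -0.1]
opening: 0.007
```

```bash
python3 - <<'E'
from h import *
rows([.6125,.2301,.120],tool(-.05),2)
E
```

```text
from [0.6171 0.2256 0.1484] to [0.6125 0.2301 0.12  ]
{'x': -0.0032, 'y': -0.0028, 'z': 0.0177, 'wx': 0.0013, 'wy': -0.0014, 'wz': -0.0014}
{'x': -0.0031, 'y': -0.0027, 'z': 0.0177, 'wx': 0.0013, 'wy': -0.0014, 'wz': -0.0014}
```

apply_moves(
  series=[
    {"x":-0.003,"y":-0.003,"z":0.017,"wx":0.0013,"wy":-0.0014,"wz":-0.0014,"fingers":-1},
    {"x":-0.003,"y":-0.003,"z":0.017,"wx":0.0013,"wy":-0.0014,"wz":-0.0014,"fingers":-1},
    {"x":0,"y":0,"z":0,"wx":0,"wy":0,"wz":0,"fingers":-1},
    {"x":0,"y":0,"z":0,"wx":0,"wy":0,"wz":0,"fingers":-1},
  ],
)

```text
clock: 12.92
tool_pos: [0.6128, 0.2298, 0.1218]
eef_rot: [1.0, -0.025, 0.001, -0.001]
contact_force: [-0.7, -0.3, -0.2]
opening: 0.007
```

```bash
python3 - <<'E'
from h import *
rows([.6125,.2301,.109],tool(-.05),1)
E
```

```text
from [0.6128 0.2298 0.1218] to [0.6125 0.2301 0.109 ]
{'x': -0.0005, 'y': -0.0003, 'z': 0.016, 'wx': -0.0003, 'wy': -0.0006, 'wz': -0.0}
```

apply_moves(
  series=[
    {"x":0,"y":0,"z":0.007,"wx":0,"wy":0,"wz":0,"fingers":-1},
    {"x":0,"y":0,"z":0.006,"wx":0,"wy":0,"wz":0,"fingers":-1},
    {"x":0,"y":0,"z":0.004,"wx":0,"wy":0,"wz":0,"fingers":-1},
    {"x":0,"y":0,"z":0.0015,"wx":0,"wy":0,"wz":0,"fingers":-1},
  ],
)

```text
clock: 13.42
tool_pos: [0.6133, 0.23, 0.1094]
eef_rot: [1.0, -0.025, 0.002, -0.0]
contact_force: [-3.7, -2.1, 12.8]
opening: 0.009
```

The force is 12.8 N at z = 0.1094, well past the 5 N spring, so the button is bottomed. I'll hold one more row and then lift off.

apply_moves(
  series=[
    {"x":0,"y":0,"z":0.001,"wx":0,"wy":0,"wz":0,"fingers":-1},
  ],
)

```text
clock: 13.55
tool_pos: [0.6132, 0.23, 0.1095]
eef_rot: [1.0, -0.025, 0.002, -0.0]
contact_force: [-1.7, -1.6, 5.1]
opening: 0.006
```

apply_moves(
  series=[
    {"x":0,"y":0,"z":-0.02,"wx":0,"wy":0,"wz":0,"fingers":-1},
    {"x":0,"y":0,"z":-0.04,"wx":0,"wy":0,"wz":0,"fingers":-1},
    {"x":-0.01,"y":0.01,"z":-0.05,"wx":0,"wy":0,"wz":0,"fingers":-1},
    {"x":-0.01,"y":0.01,"z":-0.05,"wx":0,"wy":0,"wz":0,"fingers":-1},
    {"x":-0.01,"y":0.01,"z":-0.03,"wx":0,"wy":0,"wz":0,"fingers":-1},
    {"x":0,"y":0,"z":0,"wx":0,"wy":0,"wz":0,"fingers":-1},
    {"x":0,"y":0,"z":0,"wx":0,"wy":0,"wz":0,"fingers":-1},
  ],
)

```text
clock: 14.42
tool_pos: [0.5872, 0.2077, 0.2686]
eef_rot: [1.0, -0.025, 0.003, -0.001]
contact_force: [1.0, 1.0, 0.3]
opening: 0.004
```

```bash
python3 chk.py pics/k6.png; python3 - <<'E'
from plant import *
from h import *
m=camera_model("wrist");p,d=snapshot("wrist");K,T=m["camera_matrix"],m["world_from_camera"];C=cloud(d,K,T)
k=(d>0)&(np.hypot(C[...,0]-.612,C[...,1]-.23)<.009)&(C[...,2]<.125);print("button top z",np.median(C[k][:,2]),k.sum())
p0,d0,K,T=load("side0.npz");p,d=snapshot("side")
for n,(u,v) in dict(closed=(385,208),loupe=(340,265),vase=(321,270)).items():
    a,b=cloud(d0,K,T)[v-8:v+8,u-12:u+12],cloud(d,K,T)[v-8:v+8,u-12:u+12];print(n,np.median(a.reshape(-1,3),0).round(3),np.median(b.reshape(-1,3),0).round(3))
cv2.imwrite("pics/side7.png",p[:,:,::-1])
E
```

```text
side knobtop lvl [-38.2 -35.9] xy [ 0.34920469 -2.08164251] 63 collar lvl [-7.4 -5.7] circle ((0.6511098742485046, -2.392251968383789), 24.212932586669922)
14.525 [0.58713149 0.20782204 0.26819372] [-0.05  0.72 -0.69  1.53  0.5   1.07 -0.91]
button top z 0.11364574105721048 359
closed [ 0.454 -0.102  0.12 ] [ 0.454 -0.102  0.119]
loupe [0.462 0.051 0.047] [0.462 0.052 0.047]
vase [0.437 0.162 0.123] [0.437 0.162 0.123]
```

View pics/side7.png

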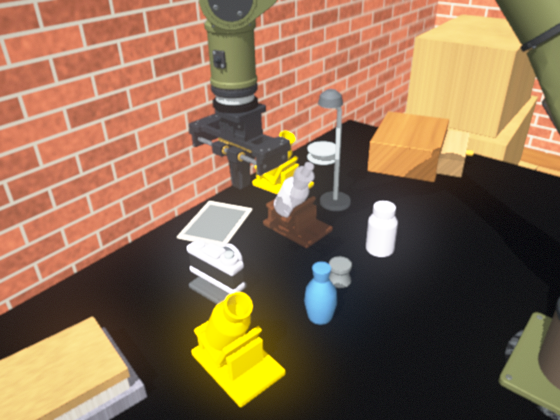

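The stopper still reads home, the bystanders haven't moved and the button is back up. The hold row's 5.1 N at z = 0.1095 leaves the press depth slightly marginal, so I'll press again, firmly. There's plenty of time, and the order of steps is still met.

```bash
python3 - <<'E'
from h import *
rows([.6125,.2301,.123],tool(-.05),5)
E
```

```text
from [0.587  0.2078 0.268 ] to [0.6125 0.2301 0.123 ]
{'x': 0.0059, 'y': -0.0058, 'z': 0.0363, 'wx': -0.0001, 'wy': -0.0003, 'wz': 0.0}
{'x': 0.0059, 'y': -0.0058, 'z': 0.0363, 'wx': -0.0001, 'wy': -0.0003, 'wz': 0.0}
{'x': 0.006, 'y': -0.0058, 'z': 0.0363, 'wx': -0.0001, 'wy': -0.0003, 'wz': 0.0}
{'x': 0.006, 'y': -0.0059, 'z': 0.0363, 'wx': -0.0001, 'wy': -0.0003, 'wz': 0.0}
{'x': 0.006, 'y': -0.0059, 'z': 0.0363, 'wx': -0.0001, 'wy': -0.0003, 'wz': 0.0}
```

apply_moves(
  series=[
    {"x":0.006,"y":-0.006,"z":0.036,"wx":0,"wy":0,"wz":0,"fingers":-1},
    {"x":0.006,"y":-0.006,"z":0.036,"wx":0,"wy":0,"wz":0,"fingers":-1},
    {"x":0.006,"y":-0.006,"z":0.036,"wx":0,"wy":0,"wz":0,"fingers":-1},
    {"x":0.006,"y":-0.006,"z":0.034,"wx":0,"wy":0,"wz":0,"fingers":-1},
    {"x":0.006,"y":-0.005,"z":0.025,"wx":0,"wy":0,"wz":0,"fingers":-1},
    {"x":0,"y":0,"z":0,"wx":0,"wy":0,"wz":0,"fingers":-1},
    {"x":0,"y":0,"z":0,"wx":0,"wy":0,"wz":0,"fingers":-1},
  ],
)

```text
clock: 15.5
tool_pos: [0.613, 0.2315, 0.1266]
eef_rot: [1.0, -0.024, 0.0, -0.001]
contact_force: [0.1, -0.6, -0.4]
opening: 0.005
```

```bash
python3 - <<'E'
from h import *
rows([.6125,.2301,.109],tool(-.05),1)
E
```

```text
from [0.613  0.2315 0.1266] to [0.6125 0.2301 0.109 ]
{'x': -0.0006, 'y': 0.0018, 'z': 0.0219, 'wx': -0.0003, 'wy': -0.0002, 'wz': 0.0004}
```

apply_moves(
  series=[
    {"x":0,"y":0.001,"z":0.011,"wx":0,"wy":0,"wz":0,"fingers":-1},
    {"x":0,"y":0,"z":0.007,"wx":0,"wy":0,"wz":0,"fingers":-1},
    {"x":0,"y":0,"z":0.005,"wx":0,"wy":0,"wz":0,"fingers":-1},
    {"x":0,"y":0,"z":0.002,"wx":0,"wy":0,"wz":0,"fingers":-1},
  ],
)

```text
clock: 16.0
tool_pos: [0.614, 0.2309, 0.1094]
eef_rot: [1.0, -0.025, 0.002, -0.001]
contact_force: [-3.8, -2.6, 12.9]
opening: 0.005
```

apply_moves(
  series=[
    {"x":0,"y":0,"z":0.0025,"wx":0,"wy":0,"wz":0,"fingers":-1},
  ],
)

```text
clock: 16.12
tool_pos: [0.614, 0.2309, 0.1093]
eef_rot: [1.0, -0.025, 0.003, -0.001]
contact_force: [-4.8, -3.8, 16.3]
opening: 0.007
```

apply_moves(
  series=[
    {"x":0,"y":0,"z":0.0025,"wx":0,"wy":0,"wz":0,"fingers":-1},
  ],
)

```text
clock: 16.25
tool_pos: [0.614, 0.2309, 0.1094]
eef_rot: [1.0, -0.025, 0.003, -0.001]
contact_force: [-4.0, -2.0, 14.0]
opening: 0.01
```

The tool stops hard at z = 0.1094 under 13–16 N while commanded deeper, so the button is on its stop. Retracting.

apply_moves(
  series=[
    {"x":0,"y":0,"z":-0.02,"wx":0,"wy":0,"wz":0,"fingers":-1},
    {"x":0,"y":0,"z":-0.04,"wx":0,"wy":0,"wz":0,"fingers":-1},
    {"x":-0.01,"y":0.01,"z":-0.05,"wx":0,"wy":0,"wz":0,"fingers":-1},
    {"x":-0.01,"y":0.01,"z":-0.05,"wx":0,"wy":0,"wz":0,"fingers":-1},
    {"x":-0.01,"y":0.01,"z":-0.03,"wx":0,"wy":0,"wz":0,"fingers":-1},
    {"x":0,"y":0,"z":0,"wx":0,"wy":0,"wz":0,"fingers":-1},
    {"x":0,"y":0,"z":0,"wx":0,"wy":0,"wz":0,"fingers":-1},
    {"x":0,"y":0,"z":0,"wx":0,"wy":0,"wz":0,"fingers":-1},
  ],
)

```text
clock: 17.25
tool_pos: [0.5878, 0.2082, 0.2667]
eef_rot: [1.0, -0.025, 0.004, -0.001]
contact_force: [0.0, -0.1, 0.3]
opening: 0.005
```

```bash
python3 chk.py pics/k8.png; python3 - <<'E'
from plant import *
from h import *
m=camera_model("wrist");p,d=snapshot("wrist");K,T=m["camera_matrix"],m["world_from_camera"];C=cloud(d,K,T)
k=(d>0)&(np.hypot(C[...,0]-.612,C[...,1]-.23)<.009)&(C[...,2]<.125);z=np.median(C[k][:,2]);print("button top z",z)
if z>.113: print(finish_job())
E
```

```text
side knobtop lvl [-38.1 -36. ] xy [-0.01609325 -2.43408145] 62 collar lvl [-7.4 -5.8] circle ((-0.4194950461387634, -1.7118169069290161), 25.11393165588379)
17.35 [0.58766759 0.2081422  0.26651901] [-0.05  0.72 -0.69  1.53  0.5   1.06 -0.91]
button top z 0.11365605744264179
the job is handed in; nothing more can be done
None
```

The stopper is set in the leaning canister's neck and let go, the shutter was pressed afterwards, and the job was handed in at about 17.4 s; no verdict was given.

- **Stopper:** just after release, the wrist camera put the collar and knob tops 5.1 and 35.1 mm above the mouth, against an ideal of 5 and 35. The axis was about 1.1 mm off.
- **Side-camera disagreement:** the side camera read about 1 mm higher and 2–2.5 mm off axis. That is roughly its 2 mm calibration error, and its reading barely changed to the end. The wrist camera could not see the stopper in the last checks, so they rest on the side camera.
- **Shutter:** I pressed it twice, because the first press ended with only 5.1 N on the button. The second press stopped hard at z = 0.1094 m under 13–16 N. The button top then read 0.1137 m, the same as before pressing.
- **Bystanders and lamp:** after the first press the vase, loupe and closed canister read within 1 mm of where they stood. I did not measure them again after the second press, which moved only over the camera. The lamp was never approached closely, and the arm was clear of everything with no contact force.

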